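Gauge a bar against the flip stop on a saw fence

TASK

Set the loose aluminium bar ready for sawing: flip the fence's stop all the way down, bring the bar lengthwise flush against the fence with its end against the lowered stop, then flip the stop fully up again without shifting the bar. Leave the tin, bottle and cutters where they are.

Things in the scene. Friction and masses are not known exactly. Their poses are not given: they have to be found in the camera images.
- saw_fence: Fixed cutting-off board. Plywood base 12 mm thick, x -160 to +80, y -200 to +200 mm; on it a wooden fence along y, 34 mm thick, front face at x = 0, top 62 mm above the bench, narrow saw kerf at y = -30 mm. Origin: on the bench under the fence's front face, half-way along; x points from the robot's side into the fence, y along it, z up.
- lamp (a point): Centre of the underside of the lamp batten fixed over the whole fence, 272 mm above the bench: 70 mm deep (x -8 to +62 mm from the fence's front face), 400 mm long, 30 mm high, on thin posts behind the fence's ends. A gripper pointing straight down has no room at the raised stop; it must lean in from the robot's side, some 25 to 45 degrees. Axes as the saw fence's.
- flip_stop (a joint): Angle of the steel flip stop, rad: 0 = fully down on the fence, 1.75 = fully up (end stops). An L on a hinge parallel to the fence: a foot 61 mm long and, square to it, a finger tab 66 mm long, 10 mm thick, both 12 mm wide along y. Down: foot hangs down before the fence, tab sticks out level to -x. Up: tab stands, 10 deg back, foot sticks out. Stiff hinge (0.045 N m): stays where left.
- hinge (a point): Point on the hinge line of the flip stop, middle of its width: 12 mm in front of the fence's front face, 78 mm above the bench. Axes as the saw fence's; they do not turn with the stop.
- tab (a point): Grip point on the flip stop's finger tab, middle of its width and thickness, 50 mm from the hinge line, 16 mm from the tab's end. Its axes turn with the stop; at angle 0 they are the saw fence's. Pinched across its 12 mm width (along the fence), the tab turns between the fingers as they follow the arc, but may lag by 0.2 rad: drive it on to its end.
- gauge_corner (a point): Where the gauged corner of the bar belongs: on the fence's front face, in the plane of that side of the lowered foot that faces -y, on top of the plywood base. Axes as the saw fence's; does not move with the flip stop; lies in the fence's +y half. A bar rightly gauged has its centre at x = -14, y = -70, z = +12 mm from here.
- bar: The loose aluminium bar, 140 mm long (its y), 28 mm wide (x), 24 mm high (z), 0.2 to 0.4 kg; lies on the plywood base in front of the fence, turned a little, well short of the stop on its -y side. Origin: centre of its underside.
- bar_center (a point): Centre of the same bar, half-way up; axes as the bar's.
- tin: Bystander: round grey metal tin, 76 mm across, 32 mm high, loose on the plywood base near its front +y corner. Origin: centre of underside.
- amber: Bystander: small brown bottle with black cap, 42 mm across, 76 mm high, loose on the bench. Origin: centre of underside.
- snips: Bystander: yellow-handled cutters, 161 mm long, 14 mm high, lying on the bench. Origin: centre of underside.
There are look-alikes about, which are no part of the job. There is more than one size of the bar; the one meant has the size given above.

How it is judged:
By the outcome, as a careful person would: the job done as asked, in the order asked, and still so for the second after the job is handed in, with the robot touching nothing.
It also fails if it takes over 72 s, if anything falls off the work surface, if the arm or the gripper's body presses on something with over 40 N, if the wrist force passes 120 N, or if a joint passes its speed limit or range.

ROBOT

A 6-joint arm with a two-finger parallel gripper is mounted at the origin on the work surface; the furniture and walls round the work are solid. World frame = base frame: x ahead of the robot, y to its left, z up, the work surface at z = 0. Lengths are in m, angles in rad, forces in N, time in s.
With the tool pointing down it reaches from about 0.35 to 0.975 m from the base axis. Payload 7.1 kg.
Tool frame: the origin (TCP) lies on the centre line of the jaws, within the pads' length; the fingertips stand 25 mm ahead of it and the grasp point (between the pads) lies 6 mm ahead of it (env.tips_ahead is the distance from the TCP to the fingertips, in m); x points along the fingers, z is the direction in which the jaws open and shut, and the axes are right-handed (so a half turn about x gives the same grasp; the last joint's range is limited). The gripper opens to 88 mm and grips with 3 to 60 N. Pads are 20 mm wide; open, the fingers measure 115 mm over their backs; the gripper's body (75 mm by 178 mm) begins 61 mm behind the grasp point.
Start: joints at [-1.199, 0.423, 1.63, -0, 1.089, -0.019], TCP at [0.238, -0.578, 0.248] pointing down, gripper open.
Joint ranges: [-3, 3], [-0.9, 2.11], [0.09, 2.58], [-1.31, 4.45], [0.11, 2.69], [-2.54, 2.54]. Speed limits (rad/s): [2.39, 2.39, 3.01, 3.14, 3.14, 3.14].

INTERFACE

Orientations are given as a unit quaternion [x, y, z, w].
In Python, from workcell import env gives the robot as it stands.
- The arm moves only by the tool apply_moves, never from a script. Its argument "moves" is a list that holds one entry, the list of rows, each a list of 5 numbers: the closure, from -1 (fully open) to 1 (shut), so that 0 is half open, then the shift along the tool's x, y, z scaled (see below), then the turn about the tool's x scaled (see below). In form: [[[hand, x, y, z, twist], ...]]. A call has 1 to 10 rows; each row is the pose to reach, as a shift and turn from the pose commanded when the call began, along the tool's axes at that moment, turning the shorter way round; what a row does not reach only later rows make up. The controller multiplies each number of a shift by 50 cm and each number of a turn by 360 degrees. A row lasts 1/10 s, in which the tool goes at most 50 mm and 8.59 degrees, less where a joint would pass 70% of its speed; a pose out of reach is approached as far as the arm can. A call with a number of a shift or a turn outside -1 to 1 is refused whole. A call with a gripper value outside its range is refused whole. The fingers move at their own pace and stop on an object; "squeeze" is the grip in N (left out, the last holds). Time passes only in rows, so rows that repeat a pose let the fingers close. It gives the time, the measured TCP pose, the force and the opening at its end, in the units of the state.
- env.observe(): the state, without advancing time (a new reading comes with each control period).
- env.grab_frame(name): name is "scene" or "side" or "wrist"; returns (picture, depth): 400x640x3 uint8, red, green, blue; 400x640 float32, m along the optical axis (not along the pixel's ray), 0 where there is no reading.
- env.camera_params(name): a dict with "camera_matrix" (3x3 intrinsics, pixels), "cam_to_world" (4x4, takes a point from camera to world coordinates); the wrist camera has in their place "mount" (4x4, takes a point from camera to tool coordinates, whose origin is the TCP and whose axes are the tool frame's). Camera axes: x right, y down, z forward; pixel columns grow to the right and rows downward; lengths in m; the calibration is good to about 2 mm. A picture is of the moment at which its call begins: read the wrist's pose just before it. camera_params takes no time and is no camera call.
- env.sign_off(): hands the job in, once; it reports no verdict.
The state is a dict: "t": time; "joints": joint angles; "joint_velocities": joint speeds; "joint_efforts": joint torques, N m; "ee_pos": TCP position; "ee_rot": TCP orientation; "force": force on the tool from outside, world axes, zero at the start; "torque": the same for the moment, N m; "grip_width": finger opening in m.
Only numpy, scipy, OpenCV 4.12 (cv2) and the standard library are available. Lean on these libraries where they do the work, as an engineer would, in place of code of your own. Each camera call takes 0.05 s, during which the arm holds its last target. There are 200 camera calls.

## Working session

There is one attempt and no reset: what is moved stays moved. The work goes in short steps, Python scripts to look and compute and a tool call to move; the robot and the scene stay as the last step left them, time stands still between calls to the robot, and variables do not carry over. Pictures are saved under pics/ and viewed, about 8 in all and at most 12, crops included, and the job is handed in when it is done.

Besides the shell and the picture viewer there is one more tool, called after "Emit:" as name(argument=value, ...), one argument or row to a line, values as JSON. apply_moves: Moves the arm, as the interface text tells. Its arguments: {"type":"object","properties":{"moves":{"type":"array"},"squeeze":{"type":"number"}},"required":["moves"]}

```bash
ls; mkdir -p pics; python3 - <<'E'
from workcell import env
import cv2,numpy as np
print(env.observe())
for n in ("scene","side"):
    p,d=env.grab_frame(n); cv2.imwrite(f"pics/{n}0.png",p[:,:,::-1]); np.savez(f"{n}0.npz",p=p,d=d)
    print(n,env.camera_params(n))
print(env.camera_params("wrist"), env.tips_ahead)
E
```

```text
pics
{'t': 0.0, 'joints': array([-1.19894416e+00,  4.23824875e-01,  1.63069611e+00, -6.40277763e-06,
        1.08859555e+00, -1.90118168e-02]), 'joint_velocities': array([-0.00209713,  0.00020958, -0.00164383,  0.00098557,  0.0005431 ,
       -0.00042457]), 'joint_efforts': array([ 1.23068297e-03, -5.44621754e+01, -2.73665392e+01,  6.46385341e-02,
        2.27975263e-02, -1.11299771e-04]), 'ee_pos': array([ 0.23794272, -0.57736948,  0.24690924]), 'ee_rot': array([ 0.39369234,  0.58802058, -0.39307924,  0.58713445]), 'force': array([-0.71116229, -0.28651284, -0.36062604]), 'torque': array([ 0.04614918,  0.02919637, -0.01506693]), 'grip_width': 0.0878938546627754}
scene {'camera_matrix': array([[476.43925091,   0.        , 311.62855779],
       [  0.        , 476.43925091, 201.67223446],
       [  0.        ,   0.        ,   1.        ]]), 'cam_to_world': array([[-0.519025  , -0.53604469,  0.66578461, -0.30667324],
       [-0.85471158,  0.31726798, -0.4108639 ,  0.62821216],
       [ 0.00900927, -0.78230245, -0.62283362,  0.91337743],
       [ 0.        ,  0.        ,  0.        ,  1. 
[... 281 characters left out ...]
70628, -0.42992   ,  0.90102096, -0.72600281],
       [ 0.00892715, -0.90226663, -0.43108611,  0.56799364],
       [ 0.        ,  0.        ,  0.        ,  1.        ]])}
{'camera_matrix': array([[332.07753243,   0.        , 321.7163698 ],
       [  0.        , 332.07753243, 198.61283769],
       [  0.        ,   0.        ,   1.        ]]), 'mount': array([[ 1.08764405e-03, -2.55528142e-01,  9.66801006e-01,
        -1.36671818e-01],
       [ 7.87473986e-05, -9.66801553e-01, -2.55528375e-01,
         6.97483138e-02],
       [ 9.99999405e-01,  3.54056979e-04, -1.03141378e-03,
         1.21059591e-03],
       [ 0.00000000e+00,  0.00000000e+00,  0.00000000e+00,
         1.00000000e+00]])} 0.025
```

View both.

View pics/scene0.png

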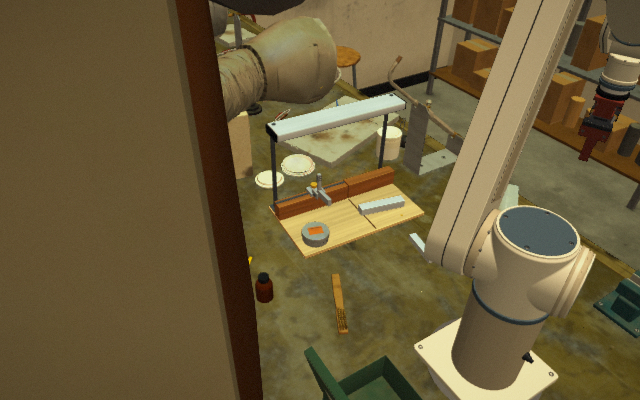

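View pics/side0.png

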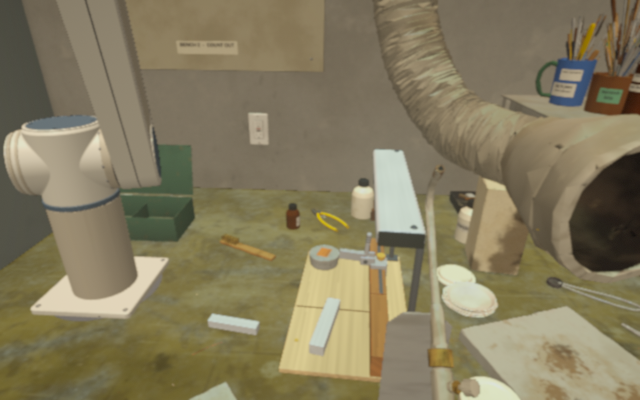

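The scene view shows the board around (350,215), the stop at (319,190) with its tab up, the bar at (382,205), the tin at (316,233), the bottle at (264,288) and a look-alike bar at (417,240). The side view agrees: bar (324,325), stop (372,250).

```bash
cat > h.py <<'E'
from workcell import env
import cv2,numpy as np
from scipy.spatial.transform import Rotation as R
def cam(n):
    c=env.camera_params(n)
    if n=="wrist":
        s=env.observe(); T=np.eye(4);T[:3,:3]=R.from_quat(s["ee_rot"]).as_matrix();T[:3,3]=s["ee_pos"]
        return c["camera_matrix"],T@c["mount"]
    return c["camera_matrix"],c["cam_to_world"]
def pts(K,T,d):
    v,u=np.mgrid[:d.shape[0],:d.shape[1]]
    P=np.stack([(u-K[0,2])/K[0,0]*d,(v-K[1,2])/K[1,1]*d,d],-1)
    return P@T[:3,:3].T+T[:3,3]
def plane(K,T,uv,z):
    uv=np.atleast_2d(uv).astype(float)
    r=np.c_[(uv-K[:2,2])/K[0,0],np.ones(len(uv))]@T[:3,:3].T
    return T[:3,3]+r*((z-T[2,3])/r[:,2])[:,None]
def proj(K,T,P):
    q=(np.atleast_2d(P)-T[:3,3])@T[:3,:3]
    return q[:,:2]/q[:,2:]*K[0,0]+K[:2,2]
E
python3 - <<'E'
from h import *
for n in("scene","side"):
    f=np.load(n+"0.npz");p,d=f["p"],f["d"];K,T=cam(n);P=pts(K,T,d)
    hsv=cv2.cvtColor(p,cv2.COLOR_RGB2HSV)
    for (u,v) in ([(350,225),(300,230),(382,205),(321,192),(319,180),(345,187),(316,228),(264,275),(335,112),(417,240)] if n=="scene" else [(300,350),(324,315),(340,254),(369,240),(380,320),(324,250),(293,210),(395,180),(233,323),(360,360),(440,80),(555,180)]):
        print(n,u,v,P[v,u].round(3),hsv[v,u])
    m=(abs(P[...,2]-.012)<.008)&(hsv[...,2]>120)&(hsv[...,0]<30)&(hsv[...,0]>10)&(d>0)
    m=cv2.morphologyEx(m.astype(np.uint8),cv2.MORPH_OPEN,np.ones((3,3)))
    k,l,s,c=cv2.connectedComponentsWithStats(m);i=1+s[1:,4].argmax();print(s[i])
    yx=np.argwhere(l==i);W=plane(K,T,yx[:,::-1],.012)[:,:2]
    print(cv2.boxPoints(cv2.minAreaRect(W.astype(np.float32))).round(3),cv2.minAreaRect(W.astype(np.float32)))
E
```

```text
scene 350 225 [ 0.509 -0.005  0.012] [ 23 127 221]
scene 300 230 [0.561 0.13  0.015] [ 23 132 213]
scene 382 205 [ 0.513 -0.121  0.036] [ 42  42 200]
scene 321 192 [0.591 0.044 0.096] [ 49  31 180]
scene 319 180 [0.609 0.04  0.125] [17 69 85]
scene 345 187 [ 0.614 -0.056  0.061] [ 13 206 125]
scene 316 228 [0.516 0.105 0.046] [ 14 220 196]
scene 264 275 [0.407 0.317 0.077] [45 43 24]
scene 335 112 [ 0.643 -0.029  0.304] [ 54  24 224]
scene 417 240 [ 0.358 -0.124  0.018] [ 52  25 224]
[ 279  184  145   74 4127]
[[ 0.438 -0.229]
 [ 0.61  -0.239]
 [ 0.633  0.164]
 [ 0.46   0.174]] ((0.5353537201881409, -0.03249381482601166), (0.40424177050590515, 0.17274582386016846), 86.782470703125)
side 300 350 [ 0.476 -0.186  0.013] [ 24  83 217]
side 324 315 [ 0.518 -0.114  0.036] [ 54  17 212]
side 340 254 [0.547 0.036 0.087] [ 20  36 157]
side 369 240 [0.611 0.033 0.129] [ 19  43 132]
side 380 320 [ 0.625 -0.149  0.061] [ 18 145 171]
side 324 250 [0.507 0.12  0.044] [ 17 169 205]
side 293 210 [0.406 0.314 0.059] [ 13 135  81]
side 395 180 [ 0.643 -0.042  0.302] [ 60  14 216]
side 233 323 [ 0.334 -0.127  0.016] [ 60  15 210]
side 360 360 [ 0.588 -0.201  0.011] [ 24  88 200]
side 440 80 [0.776 0.276 0.442] [ 27  56 163]
side 555 180 [ 0.87  -0.147  0.351] [ 19  79 120]
[ 279  259  102  122 7824]
[[ 0.441 -0.236]
 [ 0.62  -0.246]
 [ 0.641  0.127]
 [ 0.462  0.137]] ((0.541261613368988, -0.054402172565460205), (0.3731862008571625, 0.179250568151474), 86.8280258178711)
```

```bash
python3 - <<'E'
from h import *
s=env.observe();print(R.from_quat(s["ee_rot"]).as_matrix().round(3))
for n in("scene","side"):
    f=np.load(n+"0.npz");p,d=f["p"],f["d"];K,T=cam(n);P=pts(K,T,d)
    hsv=cv2.cvtColor(p,cv2.COLOR_RGB2HSV)
    for nm,c,z in(("target",(.515,-.118),.036),("decoy",(.345,-.126),.017)):
        m=(np.hypot(P[...,0]-c[0],P[...,1]-c[1])<.11)&(abs(P[...,2]-z)<.006)&(hsv[...,1]<75)&(hsv[...,2]>150)
        k,l,st,_=cv2.connectedComponentsWithStats(m.astype(np.uint8));i=1+st[1:,4].argmax()
        zz=np.median(P[l==i][:,2]);W=plane(K,T,np.argwhere(l==i)[:,::-1],zz)[:,:2].astype(np.float32)
        print(n,nm,st[i],zz.round(4),cv2.minAreaRect(W),cv2.boxPoints(cv2.minAreaRect(W)).round(3).tolist())
    # stop points
    m=(np.hypot(P[...,0]-.595,P[...,1]-.042)<.09)&(P[...,2]>.07)&(P[...,2]<.2)
    Q=P[m];y=Q[:,1]
    print("stop",len(Q));
    for a in np.arange(.07,.17,.01):
        q=Q[(Q[:,2]>a)&(Q[:,2]<=a+.01)]
        if len(q)>2: print(a.round(2),len(q),q.min(0).round(3),q.max(0).round(3),np.median(q,0).round(3))
    # fence top front edge, lamp
    m=(abs(P[...,2]-.062)<.003)&(P[...,0]>.57)&(P[...,0]<.7)&(abs(P[...,1]+.03)<.22)
    Q=P[m];print("fencetop",cv2.minAreaRect(Q[:,:2].astype(np.float32)))
    m=(abs(P[...,2]-.302)<.004)&(P[...,0]>.55)&(P[...,0]<.72)&(abs(P[...,1]+.03)<.25)
    Q=P[m];print("lamp",cv2.minAreaRect(Q[:,:2].astype(np.float32)))
E
```

```text
[[-0.001  0.925  0.381]
 [ 0.001  0.381 -0.925]
 [-1.     0.    -0.001]]
scene target [359 195  46  16 303] 0.0372 ((0.5216512680053711, -0.12541736662387848), (0.13963812589645386, 0.031209200620651245), 77.5529556274414) [[0.4909999966621399, -0.1899999976158142], [0.5220000147819519, -0.19699999690055847], [0.5519999861717224, -0.061000000685453415], [0.5210000276565552, -0.05400000140070915]]
scene decoy [410 233  15  19 117] 0.0191 ((0.3503398001194, -0.12322680652141571), (0.02062925510108471, 0.07162147015333176), 80.87608337402344) [[0.31299999356269836, -0.12800000607967377], [0.3840000033378601, -0.13899999856948853], [0.3869999945163727, -0.11900000274181366], [0.31700000166893005, -0.10700000077486038]]
stop 345
0.07 76 [0.546 0.032 0.071] [0.658 0.059 0.08 ] [0.628 0.052 0.075]
0.08 86 [0.547 0.026 0.08 ] [0.651 0.058 0.09 ] [0.601 0.047 0.086]
0.09 111 [0.547 0.028 0.09 ] [0.651 0.057 0.1  ] [0.59  0.042 0.094]
0.1 17 [0.556 0.035 0.1  ] [0.614 0.049 0.11 ] [0.606 0.042 0.105]
0.11 10 [0.605 0.036 0.11 ] [0.611 0.045 0.12 ] [0.607 0.042 0.116]
0.12 15 [0.605 0.032 0.121
[... 1136 characters left out ...]
 234 [0.545 0.019 0.08 ] [0.648 0.051 0.09 ] [0.608 0.034 0.085]
0.09 118 [0.545 0.032 0.09 ] [0.611 0.048 0.1  ] [0.575 0.037 0.093]
0.1 18 [0.601 0.032 0.1  ] [0.61  0.041 0.11 ] [0.605 0.035 0.104]
0.11 21 [0.602 0.033 0.11 ] [0.612 0.04  0.119] [0.607 0.035 0.115]
0.12 15 [0.604 0.031 0.121] [0.611 0.036 0.13 ] [0.608 0.033 0.126]
0.13 19 [0.604 0.03  0.13 ] [0.613 0.04  0.14 ] [0.608 0.034 0.135]
0.14 12 [0.605 0.031 0.14 ] [0.612 0.044 0.144] [0.609 0.036 0.142]
fencetop ((0.6307913064956665, -0.038822174072265625), (0.4019303321838379, 0.03648556396365166), 86.34220123291016)
lamp ((0.6380904912948608, -0.05759039521217346), (0.4425138831138611, 0.07524676620960236), 88.1322250366211)
```

Emit:
apply_moves(
  moves=[
    [[-1,0,0.587,-0.722,0.0878],[-1,0,0.587,-0.722,0.0878],[-1,0,0.587,-0.722,0.0878],[-1,0,0.587,-0.722,0.0878],[-1,0,0.587,-0.722,0.0878],[-1,0,0.587,-0.722,0.0878],[-1,0,0.587,-0.722,0.0878],[-1,0,0.587,-0.722,0.0878],[-1,0,0.587,-0.722,0.0878],[-1,0,0.587,-0.722,0.0878]],
  ],
)

```text
t: 1.1
ee_pos: [0.3721, -0.1288, 0.2476]
ee_rot: [0.538, 0.459, -0.538, 0.459]
force: [0.2, -0.2, 0.4]
grip_width: 0.0881
```

```bash
python3 - <<'E'
from h import *
s=env.observe();print(s["t"],s["ee_pos"].round(4),R.from_quat(s["ee_rot"]).as_matrix().round(3).tolist(),s["joints"].round(3))
K,T=cam("wrist");p,d=env.grab_frame("wrist");cv2.imwrite("pics/w1.png",p[:,:,::-1])
P=pts(K,T,d);hsv=cv2.cvtColor(p,cv2.COLOR_RGB2HSV)
m=(np.hypot(P[...,0]-.34,P[...,1]+.126)<.09)&(P[...,2]>.009)&(P[...,2]<.03)
k,l,st,_=cv2.connectedComponentsWithStats(m.astype(np.uint8));i=1+st[1:,4].argmax()
Q=P[l==i];print(np.percentile(Q[:,2],[5,50,95]),st[i]);q=Q[Q[:,2]>np.median(Q[:,2])-.004]
r=cv2.minAreaRect(q[:,:2].astype(np.float32));print(r,cv2.boxPoints(r).round(4).tolist())
E
```

```text
1.1 [ 0.3721 -0.1288  0.2476] [[-0.0, 0.988, -0.157], [0.001, -0.157, -0.988], [-1.0, -0.0, -0.001]] [-3.640e-01  7.300e-02  2.109e+00  1.000e-03  9.600e-01  1.364e+00]
[0.01615143 0.01750947 0.01872087] [ 310  162   19   87 1546]
((0.33630385994911194, -0.1207021102309227), (0.020296946167945862, 0.10312501341104507), 81.23272705078125) [[0.28380000591278076, -0.12290000170469284], [0.385699987411499, -0.13860000669956207], [0.3887999951839447, -0.1185000017285347], [0.28690001368522644, -0.10279999673366547]]
```

View pics/w1.png

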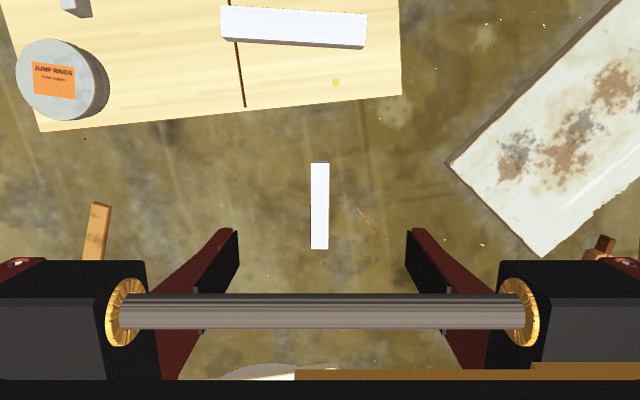

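The wrist view shows the small look-alike bar at (320,205), the board with the target bar at (293,27), and the tin at (62,78). This interface can't tilt the tool, so I'll use the small bar as a push-stick to reach under the lamp. It's about 100x19x17 mm.

Emit:
apply_moves(
  moves=[
    [[-1,0.1,0.004,-0.005,0],[-1,0.2,0.004,-0.005,0],[-1,0.3,0.004,-0.005,0],[-1,0.38,0.004,-0.005,0],[-1,0.42,0.004,-0.005,0],[-1,0.44,0.004,-0.005,0],[-1,0.44,0.004,-0.005,0],[0,0.44,0.004,-0.005,0],[1,0.44,0.004,-0.005,0],[1,0.44,0.004,-0.005,0]],
  ],
  squeeze=55,
)

```text
t: 2.15
ee_pos: [0.3749, -0.1304, 0.0285]
ee_rot: [0.539, 0.458, -0.538, 0.459]
force: [0.6, 0.8, -0.2]
grip_width: 0.0676
```

Emit:
apply_moves(
  moves=[
    [[1,0,0,0,0],[1,0,0,0,0],[1,0,0,0,0],[1,0,0,0,0],[1,0,0,0,0]],
  ],
)

```text
t: 2.65
ee_pos: [0.3743, -0.1301, 0.0277]
ee_rot: [-0.539, -0.458, 0.539, -0.458]
force: [0.2, 0.6, -0.2]
grip_width: 0.0272
```

Emit:
apply_moves(
  moves=[
    [[1,0,0,0,0],[1,0,0,0,0],[1,0,0,0,0],[1,0,0,0,0]],
  ],
)

```text
t: 3.05
ee_pos: [0.3743, -0.1301, 0.0277]
ee_rot: [-0.539, -0.458, 0.539, -0.458]
force: [0.2, -0.2, 0.2]
grip_width: 0.0202
```

Emit:
apply_moves(
  moves=[
    [[1,-0.06,0,0,0],[1,-0.12,0,0,0],[1,-0.2,0,0,0],[1,-0.3,0,0,0],[1,-0.34,0,0,0.025],[1,-0.34,0,0,0.05],[1,-0.34,0,0,0],[1,-0.34,0,0,0]],
  ],
)

```text
t: 3.85
ee_pos: [0.3741, -0.1301, 0.1979]
ee_rot: [0.537, 0.459, -0.537, 0.46]
force: [-0.3, -0.3, -0.9]
grip_width: 0.0202
```

Emit:
apply_moves(
  moves=[
    [[1,-0.12,-0.05,-0.19,-0.02],[1,-0.12,-0.05,-0.19,-0.04],[1,-0.12,-0.05,-0.19,-0.06],[1,-0.12,-0.05,-0.19,-0.085],[1,-0.12,-0.05,-0.19,-0.11],[1,-0.12,-0.05,-0.19,-0.135],[1,-0.12,-0.05,-0.19,-0.16],[1,-0.12,-0.05,-0.19,-0.185],[1,-0.12,-0.05,-0.19,-0.205],[1,-0.12,-0.05,-0.19,-0.225]],
  ],
)

```text
t: 4.85
ee_pos: [0.3644, -0.0323, 0.2574]
ee_rot: [0.11, 0.699, -0.11, 0.698]
force: [0.3, -0.4, -0.3]
grip_width: 0.0207
```

Emit:
apply_moves(
  moves=[
    [[1,0,0,0,-0.025],[1,0,0,0,-0.05],[1,0,0,0,-0.075],[1,0,0,0,-0.1],[1,0,0,0,-0.125],[1,0,0,0,-0.15],[1,0,0,0,-0.175],[1,0,0,0,-0.2],[1,0,0,0,-0.225],[1,0,0,0,-0.24]],
  ],
)

```text
t: 5.85
ee_pos: [0.3644, -0.0323, 0.2574]
ee_rot: [-0.396, 0.586, 0.396, 0.586]
force: [-0.7, 1.0, -1.6]
grip_width: 0.0203
```

Emit:
apply_moves(
  moves=[
    [[1,0,0,0,-0.02],[1,0,0,0,-0.04],[1,0,0,0,-0.05],[1,0,0,0,-0.05],[1,0,0,0,-0.05]],
  ],
)

```text
t: 6.35
ee_pos: [0.3646, -0.0323, 0.2575]
ee_rot: [-0.48, 0.519, 0.481, 0.519]
force: [-1.1, -0.5, -1.2]
grip_width: 0.0205
```

```bash
python3 - <<'E'
from h import *
s=env.observe();print(s["t"],s["ee_pos"].round(4),R.from_quat(s["ee_rot"]).as_matrix().round(3).tolist(),s["joints"].round(3))
K,T=cam("wrist");p,d=env.grab_frame("wrist");cv2.imwrite("pics/w2.png",p[:,:,::-1]);np.savez("w2.npz",p=p,d=d,K=K,T=T)
P=pts(K,T,d);hsv=cv2.cvtColor(p,cv2.COLOR_RGB2HSV)
m=(abs(P[...,2]-.062)<.004)&(P[...,0]>.57)&(P[...,0]<.7)&(abs(P[...,1]+.03)<.25)
Q=P[m];r=cv2.minAreaRect(Q[:,:2].astype(np.float32));print("fencetop",r)
# front edge per y-bin
for a in np.arange(-.22,.17,.04):
    q=Q[(Q[:,1]>a)&(Q[:,1]<=a+.04)]
    if len(q)>3: print(a.round(2),len(q),q[:,0].min().round(4),np.percentile(q[:,0],3).round(4))
m=(np.hypot(P[...,0]-.52,P[...,1]+.128)<.09)&(P[...,2]>.03)&(P[...,2]<.042)
r=cv2.minAreaRect(P[m][:,:2].astype(np.float32));print("bar",r,np.median(P[m][:,2]))
m=(np.hypot(P[...,0]-.58,P[...,1]-.04)<.06)&(P[...,2]>.07)&(P[...,2]<.16)
Q=P[m]
for lo,hi in((.54,.56),(.56,.58),(.58,.6),(.6,.63)):
    q=Q[(Q[:,0]>lo)&(Q[:,0]<hi)]
    if len(q): print("stop",lo,len(q),q.min(0).round(4),q.max(0).round(4),np.median(q,0).round(4))
E
```

```text
6.35 [ 0.3646 -0.0323  0.2575] [[-0.001, -0.997, 0.076], [0.0, 0.076, 0.997], [-1.0, 0.001, 0.0]] [-0.121  0.01   2.149  0.     0.984 -1.615]
fencetop ((0.0, 0.0), (0.0, 0.0), 0.0)
bar ((0.0, 0.0), (0.0, 0.0), 0.0) nan
  return _methods._mean(a, axis=axis, dtype=dtype,
  ret = ret.dtype.type(ret / rcount)
```

View pics/w2.png

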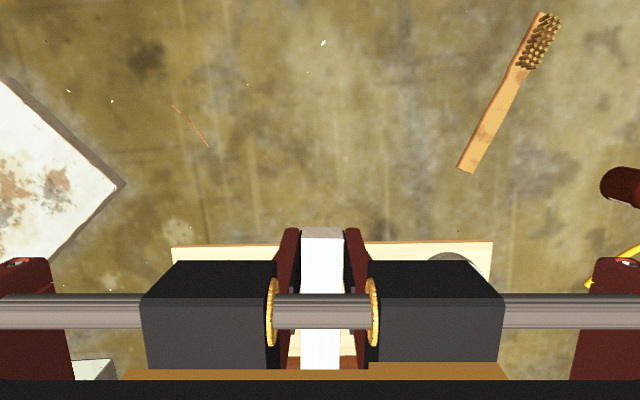

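The wrist camera looks back toward the robot in this pose, so it doesn't help here. It does show the push-stick held squarely between the fingers at (322,250). I'll rely on the fixed cameras.

Emit:
apply_moves(
  moves=[
    [[1,0,-0.09,0.04,-0.02],[1,0,-0.18,0.08,-0.04],[1,0.08,-0.237,0.115,-0.059],[1,0.16,-0.237,0.115,-0.059],[1,0.22,-0.237,0.115,-0.059],[1,0.235,-0.237,0.115,-0.059],[1,0.235,-0.237,0.115,-0.059]],
  ],
)

```text
t: 7.1
ee_pos: [0.4866, 0.0161, 0.1394]
ee_rot: [-0.567, 0.422, 0.569, 0.42]
force: [0.2, -0.3, -0.6]
grip_width: 0.0206
```

```bash
cat >> h.py <<'E'
O=np.array([.612,-.037,0]);a=np.deg2rad(-3.2)
FR=np.array([[np.cos(a),np.sin(a),0],[-np.sin(a),np.cos(a),0],[0,0,1]])
def toF(P): return (np.asarray(P)-O)@FR.T
def st():
    s=env.observe();M=R.from_quat(s["ee_rot"]).as_matrix()
    tip=s["ee_pos"]-.088*M[:,1]
    print(f't{s["t"]:.2f} tcp',s["ee_pos"].round(4),'F',toF(s["ee_pos"]).round(4),'tipF',toF(tip).round(4),'ty',M[:2,1].round(3),'yawF',np.rad2deg(np.arctan2(*(FR@-M[:,1])[1::-1])).round(1),'f',s["force"].round(1),'g',s["grip_width"].round(4),'j',s["joints"].round(2))
def snap(nm,boxes):
    im=[]
    for n,(x0,y0,x1,y1) in boxes.items():
        p,d=env.grab_frame(n);np.savez(f"{nm}_{n}.npz",p=p,d=d)
        im.append(cv2.resize(p[y0:y1,x0:x1,::-1],(400,round(400*(y1-y0)/(x1-x0))),interpolation=cv2.INTER_CUBIC))
    h=max(i.shape[0] for i in im)
    cv2.imwrite(f"pics/{nm}.png",np.hstack([cv2.copyMakeBorder(i,0,h-i.shape[0],0,0,cv2.BORDER_CONSTANT) for i in im]))
E
python3 - <<'E'
from h import *
st();snap("s3",{"side":(270,200,430,360),"scene":(260,130,430,270)})
E
```

```text
Traceback (most recent call last):
  File "h.py", line 27, in st
    print(f't{s["t"]:.2f} tcp',s["ee_pos"].round(4),'F',toF(s["ee_pos"]).round(4),'tipF',toF(tip).round(4),'ty',M[:2,1].round(3),'yawF',np.rad2deg(np.arctan2(*(FR@-M[:,1])[1::-1])).round(1),'f',s["force"].round(1),'g',s["grip_width"].round(4),'j',s["joints"].round(2))
                                                                                                                                                                                                                          ^^^^^^^^^^^^^^^^^^^^^
AttributeError: 'float' object has no attribute 'round'
```

```bash
sed -i 's/s\["grip_width"\].round(4)/round(s["grip_width"],4)/' h.py
python3 - <<'E'
from h import *
st();snap("s3",{"side":(270,200,430,360),"scene":(260,130,430,270)})
E
```

```text
t7.10 tcp [0.4866 0.0161 0.1394] F [-0.1281  0.046   0.1394] tipF [-0.0455  0.0763  0.1392] ty [-0.957 -0.291] yawF 20.1 f [ 0.2 -0.3 -0.6] g 0.0206 j [ 0.01  0.39  2.   -0.    0.75 -1.86]
```

View pics/s3.png

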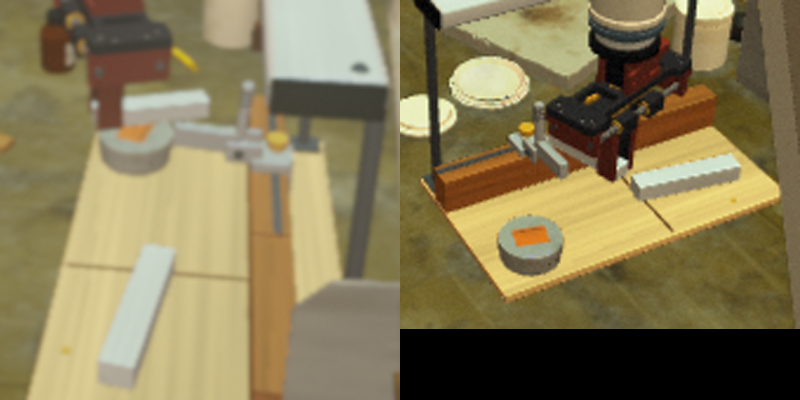

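The push-stick sits level above the raised foot, with the foot at about (205,135) and the stick at (165,105) in the left crop. Next: press down, then forward.

Emit:
apply_moves(
  moves=[
    [[1,0.03,0,0,0],[1,0.06,0,0,0],[1,0.09,0,0,0],[1,0.12,0,0,0],[1,0.148,0,0,0],[1,0.148,-0.01,-0.004,0],[1,0.148,-0.02,-0.007,0],[1,0.148,-0.03,-0.011,0],[1,0.148,-0.038,-0.014,0],[1,0.148,-0.038,-0.014,0]],
  ],
)

```text
t: 8.2
ee_pos: [0.5045, 0.0144, 0.0664]
ee_rot: [-0.566, 0.423, 0.57, 0.419]
force: [-13.2, -4.7, 4.5]
grip_width: 0.0203
```

```bash
python3 - <<'E'
from h import *
st();snap("s4",{"side":(320,210,420,310),"scene":(290,150,390,250)})
E
```

```text
t8.20 tcp [0.5045 0.0144 0.0664] F [-0.1102  0.0453  0.0664] tipF [-0.0276  0.0756  0.0658] ty [-0.957 -0.292] yawF 20.2 f [-13.2  -4.7   4.5] g 0.0203 j [ 0.01  0.55  1.99 -0.    0.62 -1.86]
```

View pics/s4.png

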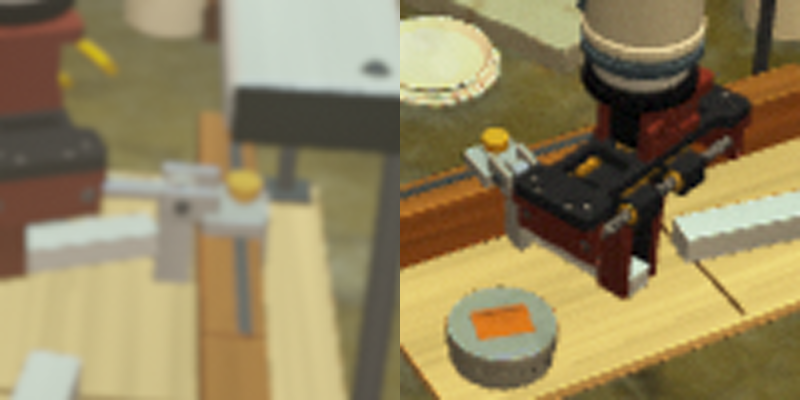

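The stop looks fully down: the tab is level at (150,190) and the foot vertical at (175,240) in the left crop. The 13 N reaction says it's on its end stop. Retracting now.

Emit:
apply_moves(
  moves=[
    [[1,0,0.04,0.015,0],[1,0,0.08,0.029,0],[1,0,0.12,0.044,0],[1,0,0.16,0.059,0],[1,0,0.18,0.066,0],[1,-0.06,0.18,0.066,0.02],[1,-0.12,0.18,0.066,0.04],[1,-0.12,0.18,0.066,0.056],[1,-0.12,0.18,0.066,0.056],[1,-0.12,0.18,0.066,0.056]],
  ],
)

```text
t: 9.3
ee_pos: [0.4126, 0.0203, 0.1266]
ee_rot: [-0.487, 0.513, 0.486, 0.513]
force: [0.5, -0.2, -1.1]
grip_width: 0.0202
```

```bash
cat >> h.py <<'E'
def bar(nm):
    for n in("side","scene"):
        f=np.load(f"{nm}_{n}.npz");p,d=f["p"],f["d"];K,T=cam(n);P=pts(K,T,d);F=toF(P);hsv=cv2.cvtColor(p,cv2.COLOR_RGB2HSV)
        m=(F[...,0]>-.13)&(F[...,0]<.004)&(F[...,1]>-.2)&(F[...,1]<.1)&(F[...,2]>.03)&(F[...,2]<.041)&(hsv[...,1]<80)&(hsv[...,2]>120)
        k,l,s,_=cv2.connectedComponentsWithStats(m.astype(np.uint8));i=1+s[1:,4].argmax()
        W=toF(plane(K,T,np.argwhere(l==i)[:,::-1],.036))[:,:2].astype(np.float32);r=cv2.minAreaRect(W)
        print(n,"bar F",r,cv2.boxPoints(r).round(4).tolist())
        m=(F[...,0]>-.1)&(F[...,0]<.01)&(abs(F[...,1]-.073)<.03)&(F[...,2]>.066)&(F[...,2]<.16)
        q=F[m]
        for lo in np.arange(-.1,.0,.02):
            k=q[(q[:,0]>=lo)&(q[:,0]<lo+.02)]
            if len(k)>4: print("  stop",lo.round(2),len(k),"z95",np.percentile(k[:,2],95).round(4),"y",np.percentile(k[:,1],[5,50,95]).round(4),"xmin",k[:,0].min().round(4))
        m=(abs(F[...,2]-.062)<.004)&(abs(F[...,0])<.03)&(abs(F[...,1])<.19)&(hsv[...,1]>120)
        for lo,hi in((-.19,-.1),(-.1,-.03),(-.03,.04),(.1,.19)):
            k=F[m];k=k[(k[:,1]>lo)&(k[:,1]<hi)]
            if len(k)>9: print("  fence front",lo,np.percentile(k[:,0],3).round(4))
E
python3 - <<'E'
from h import *
st();snap("s5",{"side":(270,200,430,360),"scene":(260,130,430,270)});bar("s5")
E
```

```text
t9.30 tcp [0.4126 0.0203 0.1266] F [-0.2023  0.0461  0.1266] tipF [-0.1143  0.0463  0.1267] ty [-0.999  0.053] yawF 0.2 f [ 0.5 -0.2 -1.1] g 0.0202 j [ 0.02  0.33  2.17  0.    0.64 -1.5 ]
side bar F ((-0.0861494168639183, -0.09846252202987671), (0.14563782513141632, 0.02869466505944729), 81.0727767944336) [[-0.11159999668598175, -0.16820000112056732], [-0.08330000191926956, -0.17260000109672546], [-0.06069999933242798, -0.02879999950528145], [-0.08900000154972076, -0.024299999698996544]]
  stop -0.08 39 z95 0.0827 y [0.0688 0.0713 0.0785] xmin -0.0761
  stop -0.06 52 z95 0.0838 y [0.068  0.071  0.0791] xmin -0.0599
  stop -0.04 61 z95 0.0864 y [0.0602 0.0712 0.0839] xmin -0.039
  stop -0.02 122 z95 0.0879 y [0.0582 0.0624 0.088 ] xmin -0.02
  fence front -0.19 0.0014
  fence front -0.1 0.0004
  fence front -0.03 0.0008
  fence front 0.1 0.0019
scene bar F ((-0.09037497639656067, -0.11903952807188034), (0.0892082080245018, 0.03593434393405914), 81.76421356201172) [[-0.1145000010728836, -0.16060000658035278], [-0.07900000363588333, -0.16580000519752502], [-0.06620000302791595, -0.07750000059604645], [-0.10180000215768814, -0.0723000019788742]]
  stop -0.08 27 z95 0.0859 y [0.0717 0.0777 0.083 ] xmin -0.0761
  stop -0.06 23 z95 0.086 y [0.0717 0.0795 0.0826] xmin -0.0591
  stop -0.04 30 z95 0.0872 y [0.0692 0.0795 0.0835] xmin -0.039
  stop -0.02 84 z95 0.0918 y [0.0628 0.0806 0.0937] xmin -0.02
  fence front -0.1 0.0049
  fence front -0.03 0.0033
  fence front 0.1 0.0016
```

The stop is confirmed down: tab top at 83 mm and tab reaching x=-76. Now I'll push the bar squarely to the fence.

Emit:
apply_moves(
  moves=[
    [[1,0,0.036,-0.1,0],[1,0,0.036,-0.2,0],[1,0.06,0.036,-0.286,0],[1,0.13,0.036,-0.286,0],[1,0.166,0.036,-0.286,0],[1,0.166,0.036,-0.286,0],[1,0.166,0.0,-0.286,0],[1,0.166,-0.03,-0.286,0],[1,0.166,-0.06,-0.286,0],[1,0.166,-0.08,-0.286,0]],
  ],
)

```text
t: 10.4
ee_pos: [0.4447, -0.1243, 0.0438]
ee_rot: [-0.486, 0.513, 0.486, 0.513]
force: [-0.6, 1.0, -1.3]
grip_width: 0.0201
```

Emit:
apply_moves(
  moves=[
    [[1,0,-0.02,0,0],[1,0,-0.035,0,0],[1,0,-0.05,0,0],[1,0,-0.062,0,0],[1,0,-0.07,0,0],[1,0,-0.07,0,0]],
  ],
)

```text
t: 11.0
ee_pos: [0.4795, -0.1268, 0.0432]
ee_rot: [-0.486, 0.514, 0.486, 0.514]
force: [0.7, -0.6, -0.3]
grip_width: 0.0201
```

```bash
python3 - <<'E'
from h import *
st();snap("s6",{"side":(270,200,430,360),"scene":(260,130,430,270)});bar("s6")
E
```

```text
t11.00 tcp [ 0.4795 -0.1268  0.0432] F [-0.1272 -0.0971  0.0432] tipF [-0.0392 -0.097   0.0433] ty [-0.998  0.056] yawF 0.0 f [ 0.7 -0.6 -0.3] g 0.0201 j [-0.28  0.58  2.01  0.    0.54 -1.8 ]
side bar F ((-0.06504589319229126, -0.09658323228359222), (0.10663221031427383, 0.1443791687488556), 0.5209242105484009) [[-0.11900000274181366, -0.024900000542402267], [-0.1177000030875206, -0.16930000483989716], [-0.011099999770522118, -0.16830000281333923], [-0.012400000356137753, -0.023900000378489494]]
  stop -0.08 39 z95 0.0834 y [0.0687 0.0711 0.0779] xmin -0.0759
  stop -0.06 52 z95 0.0833 y [0.0686 0.0717 0.0801] xmin -0.0599
  stop -0.04 62 z95 0.0857 y [0.0612 0.0714 0.0858] xmin -0.039
  stop -0.02 122 z95 0.0881 y [0.0574 0.0621 0.0866] xmin -0.02
  fence front -0.19 0.0014
  fence front -0.1 0.0005
  fence front -0.03 0.0008
  fence front 0.1 0.002
scene bar F ((-0.024833686649799347, -0.05079234391450882), (0.03742653876543045, 0.056404389441013336), 0.2603818476200104) [[-0.043699998408555984, -0.022700000554323196], [-0.04340000078082085, -0.07909999787807465], [-0.006000000052154064, -0.07890000194311142], [-0.006200000178068876, -0.02250000089406967]]
  stop -0.08 27 z95 0.0862 y [0.072  0.0779 0.0833] xmin -0.0747
  stop -0.06 22 z95 0.0861 y [0.0729 0.0793 0.0822] xmin -0.0593
  stop -0.04 34 z95 0.0871 y [0.0652 0.0797 0.0898] xmin -0.04
  stop -0.02 81 z95 0.0905 y [0.0618 0.0806 0.0934] xmin -0.0199
  fence front -0.19 0.002
  fence front -0.1 0.0018
  fence front -0.03 0.0008
  fence front 0.1 0.0022
```

Emit:
apply_moves(
  moves=[
    [[1,0,-0.008,0,0],[1,0,-0.015,0,0],[1,0,-0.019,0,0],[1,0,-0.022,0,0],[1,0,-0.022,0,0]],
  ],
)

```text
t: 11.6
ee_pos: [0.4899, -0.1272, 0.0431]
ee_rot: [-0.486, 0.514, 0.486, 0.514]
force: [-1.7, -0.2, -1.7]
grip_width: 0.02
```

Emit:
apply_moves(
  moves=[
    [[1,0,-0.003,0,0],[1,0,-0.006,0,0],[1,0,-0.006,0,0]],
  ],
)

```text
t: 11.9
ee_pos: [0.4901, -0.127, 0.0427]
ee_rot: [-0.484, 0.515, 0.487, 0.513]
force: [-8.5, -1.1, 3.2]
grip_width: 0.02
```

```bash
python3 - <<'E'
from h import *
st()
E
```

```text
t11.90 tcp [ 0.4901 -0.127   0.0427] F [-0.1167 -0.0966  0.0427] tipF [-0.0287 -0.0966  0.0422] ty [-0.998  0.056] yawF 0.0 f [-8.5 -1.1  3.2] g 0.02 j [-0.28  0.59  1.99 -0.    0.57 -1.79]
```

Emit:
apply_moves(
  moves=[
    [[1,0,0.04,0,0],[1,0,0.08,-0.02,0],[1,0,0.08,-0.1,0],[1,0,0.08,-0.18,0],[1,0,0.08,-0.2,0],[1,0,0.03,-0.2,0],[1,0,-0.02,-0.2,0],[1,0,-0.032,-0.2,0],[1,0,-0.032,-0.2,0]],
  ],
)

```text
t: 12.8
ee_pos: [0.5037, -0.2278, 0.0431]
ee_rot: [-0.486, 0.513, 0.486, 0.514]
force: [-1.2, -0.3, -1.8]
grip_width: 0.0207
```

```bash
python3 - <<'E'
from h import *
st();snap("s7",{"side":(270,200,430,380),"scene":(260,130,430,270)});bar("s7")
E
```

```text
t12.80 tcp [ 0.5037 -0.2278  0.0431] F [-0.0975 -0.1966  0.0431] tipF [-0.0095 -0.1965  0.0432] ty [-0.998  0.055] yawF 0.1 f [-1.2 -0.3 -1.8] g 0.0207 j [-0.45  0.63  1.89  0.    0.62 -1.96]
side bar F ((-0.014009600505232811, -0.0959811732172966), (0.1452292650938034, 0.027882615104317665), 89.73298645019531) [[-0.028300000354647636, -0.16850000619888306], [-0.00039999998989515007, -0.16869999468326569], [0.0003000000142492354, -0.023399999365210533], [-0.02759999968111515, -0.02329999953508377]]
  stop -0.08 35 z95 0.0828 y [0.0678 0.0712 0.0782] xmin -0.0755
  stop -0.06 52 z95 0.0833 y [0.0681 0.0714 0.0786] xmin -0.0598
  stop -0.04 61 z95 0.0852 y [0.0609 0.0714 0.0866] xmin -0.039
  stop -0.02 121 z95 0.0885 y [0.0581 0.0626 0.0874] xmin -0.0199
  fence front -0.19 0.0016
  fence front -0.1 0.0022
  fence front -0.03 0.0008
  fence front 0.1 0.0019
scene bar F ((-0.013990364968776703, -0.09243626892566681), (0.14059315621852875, 0.03607408329844475), 89.2129135131836) [[-0.032999999821186066, -0.16249999403953552], [0.003100000089034438, -0.16300000250339508], [0.004999999888241291, -0.02239999920129776], [-0.031099999323487282, -0.021900000050663948]]
  stop -0.08 27 z95 0.0873 y [0.0714 0.0773 0.0828] xmin -0.0745
  stop -0.06 21 z95 0.0877 y [0.0717 0.0794 0.0818] xmin -0.0587
  stop -0.04 33 z95 0.0874 y [0.0638 0.0779 0.086 ] xmin -0.0399
  stop -0.02 82 z95 0.0914 y [0.0639 0.0812 0.093 ] xmin -0.0197
  fence front -0.19 0.0012
  fence front -0.1 0.0017
  fence front -0.03 0.0007
  fence front 0.1 0.0016
```

View pics/s7.png

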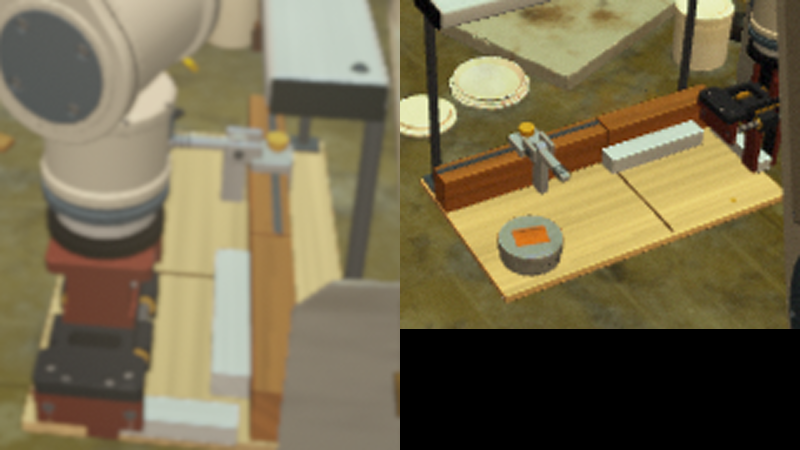

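The bar lies flush along the fence at (230,320) with the push-stick beyond its -y end at (190,415). Now I'll push it along to the stop.

Emit:
apply_moves(
  moves=[
    [[1,0,0,0.03,0],[1,0,0,0.055,0],[1,0,0,0.08,0],[1,0,0,0.105,0],[1,0,0,0.13,0],[1,0,0,0.155,0],[1,0,0,0.175,0],[1,0,0,0.19,0],[1,0,0,0.2,0],[1,0,0,0.2,0]],
  ],
)

```text
t: 13.9
ee_pos: [0.5089, -0.1277, 0.0432]
ee_rot: [-0.486, 0.513, 0.486, 0.514]
force: [-0.0, 0.5, 0.4]
grip_width: 0.0203
```

```bash
python3 - <<'E'
from h import *
st();snap("s8",{"side":(300,200,420,340),"scene":(280,150,400,250)});bar("s8")
E
```

```text
t13.90 tcp [ 0.5089 -0.1277  0.0432] F [-0.0978 -0.0963  0.0432] tipF [-0.0098 -0.0962  0.0432] ty [-0.998  0.055] yawF 0.1 f [-0.   0.5  0.4] g 0.0203 j [-0.27  0.61  1.95  0.    0.58 -1.78]
side bar F ((-0.01879800297319889, -0.04065480828285217), (0.1841387301683426, 0.0797126442193985), 68.60494232177734) [[-0.08950000256299973, -0.11180000007152557], [-0.015300000086426735, -0.14090000092983246], [0.051899999380111694, 0.030500000342726707], [-0.022299999371170998, 0.05959999933838844]]
  stop -0.08 26 z95 0.0836 y [0.0687 0.0704 0.0786] xmin -0.0708
  stop -0.06 51 z95 0.0832 y [0.0691 0.071  0.0786] xmin -0.0599
  stop -0.04 63 z95 0.0855 y [0.0605 0.0712 0.0855] xmin -0.039
  stop -0.02 121 z95 0.0878 y [0.0574 0.0623 0.0871] xmin -0.02
  fence front -0.19 0.0016
  fence front -0.1 0.0023
  fence front -0.03 0.0012
  fence front 0.1 0.0019
scene bar F ((-0.015068577602505684, -0.011821825057268143), (0.037185411900281906, 0.10722143203020096), 0.40826499462127686) [[-0.03400000184774399, 0.04170000180602074], [-0.0333000011742115, -0.06560000032186508], [0.0038999998942017555, -0.06530000269412994], [0.003100000089034438, 0.04190000146627426]]
  stop -0.08 27 z95 0.0875 y [0.0716 0.0786 0.0835] xmin -0.0764
  stop -0.06 25 z95 0.0887 y [0.0728 0.0785 0.0822] xmin -0.0592
  stop -0.04 26 z95 0.086 y [0.068  0.0798 0.0828] xmin -0.0388
  stop -0.02 83 z95 0.0921 y [0.0635 0.0807 0.0923] xmin -0.0199
  fence front -0.19 0.0162
  fence front -0.1 0.002
  fence front -0.03 0.002
  fence front 0.1 0.0018
```

Emit:
apply_moves(
  moves=[
    [[1,0,0,0.007,0],[1,0,0,0.014,0],[1,0,0,0.02,0],[1,0,0,0.023,0],[1,0,0,0.023,0]],
  ],
)

```text
t: 14.5
ee_pos: [0.5094, -0.1166, 0.0432]
ee_rot: [-0.486, 0.514, 0.486, 0.514]
force: [0.4, -1.2, -0.8]
grip_width: 0.0201
```

Emit:
apply_moves(
  moves=[
    [[1,0,0,0.003,0],[1,0,0,0.004,0],[1,0,0,0.004,0]],
  ],
)

```text
t: 14.8
ee_pos: [0.5095, -0.1148, 0.0432]
ee_rot: [-0.486, 0.514, 0.486, 0.514]
force: [0.3, -1.4, -0.7]
grip_width: 0.0206
```

Emit:
apply_moves(
  moves=[
    [[1,0,0,0.003,0],[1,0,0,0.004,0],[1,0,0,0.004,0]],
  ],
)

```text
t: 15.1
ee_pos: [0.5096, -0.1128, 0.0432]
ee_rot: [-0.486, 0.514, 0.486, 0.514]
force: [-0.3, -1.5, -1.0]
grip_width: 0.0203
```

Emit:
apply_moves(
  moves=[
    [[1,0,0,0.003,0],[1,0,0,0.003,0],[1,0,0,0.003,0]],
  ],
)

```text
t: 15.4
ee_pos: [0.5096, -0.1113, 0.0432]
ee_rot: [-0.486, 0.514, 0.486, 0.514]
force: [-0.3, -1.0, -1.0]
grip_width: 0.0203
```

Emit:
apply_moves(
  moves=[
    [[1,0,0,0.002,0],[1,0,0,0.003,0],[1,0,0,0.003,0]],
  ],
)

```text
t: 15.7
ee_pos: [0.5097, -0.11, 0.0432]
ee_rot: [-0.486, 0.514, 0.486, 0.514]
force: [-0.7, -3.6, 0.4]
grip_width: 0.0206
```

Emit:
apply_moves(
  moves=[
    [[1,0,0,0.002,0],[1,0,0,0.003,0],[1,0,0,0.003,0]],
  ],
)

```text
t: 16.0
ee_pos: [0.5098, -0.1091, 0.0432]
ee_rot: [-0.486, 0.514, 0.485, 0.514]
force: [-1.9, -9.0, 0.0]
grip_width: 0.0202
```

```bash
python3 - <<'E'
from h import *
st();snap("s9",{"side":(310,220,400,320),"scene":(290,160,380,230)});
E
```

```text
t16.00 tcp [ 0.5098 -0.1091  0.0432] F [-0.098  -0.0777  0.0432] tipF [-0.01   -0.0778  0.0432] ty [-0.998  0.057] yawF -0.1 f [-1.9 -9.   0. ] g 0.0202 j [-0.23  0.6   1.96 -0.    0.58 -1.75]
```

View pics/s9.png

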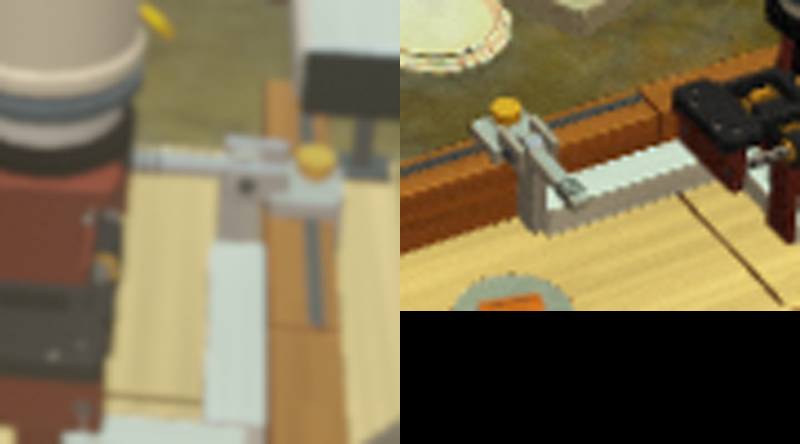

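The bar's end is against the foot at (235,240), with 9 N built up. I'll back off and do a light final press against the fence at mid-bar.

Emit:
apply_moves(
  moves=[
    [[1,0,0,-0.01,0],[1,0,0,-0.04,0],[1,0,0.05,-0.04,0],[1,0,0.085,-0.04,0],[1,0,0.085,0.05,0],[1,0,0.085,0.13,0],[1,0,0.085,0.156,0],[1,0,0.06,0.156,0],[1,0,0.042,0.156,0],[1,0,0.042,0.156,0]],
  ],
)

```text
t: 17.1
ee_pos: [0.4947, -0.0304, 0.0432]
ee_rot: [-0.486, 0.514, 0.485, 0.514]
force: [0.1, -0.8, -0.8]
grip_width: 0.0203
```

Emit:
apply_moves(
  moves=[
    [[1,0,-0.003,0,0],[1,0,-0.006,0,0],[1,0,-0.009,0,0],[1,0,-0.009,0,0]],
  ],
)

```text
t: 17.5
ee_pos: [0.4955, -0.0299, 0.0427]
ee_rot: [-0.485, 0.515, 0.487, 0.513]
force: [-5.8, -1.5, 0.8]
grip_width: 0.0201
```

```bash
python3 - <<'E'
from h import *
st()
E
```

```text
t17.50 tcp [ 0.4955 -0.0299  0.0427] F [-0.1167  0.0005  0.0427] tipF [-0.0287  0.0005  0.0424] ty [-0.998  0.056] yawF -0.0 f [-5.8 -1.5  0.8] g 0.0201 j [-0.08  0.59  2.01 -0.    0.55 -1.6 ]
```

Emit:
apply_moves(
  moves=[
    [[1,0,0.03,0,0],[1,0,0.1,0,0],[1,-0.03,0.177,0.01,0],[1,-0.05,0.177,0.035,-0.02],[1,-0.05,0.177,0.035,-0.04],[1,-0.05,0.177,0.035,-0.056],[1,-0.05,0.177,0.035,-0.056],[1,-0.05,0.177,0.035,-0.056]],
  ],
)

```text
t: 18.3
ee_pos: [0.4105, -0.0073, 0.0682]
ee_rot: [0.568, -0.422, -0.568, -0.422]
force: [0.4, -0.8, -1.5]
grip_width: 0.0203
```

```bash
python3 - <<'E'
from h import *
st();snap("s10",{"side":(310,220,400,320),"scene":(290,160,380,230)});bar("s10")
E
```

```text
t18.30 tcp [ 0.4105 -0.0073  0.0682] F [-0.2028  0.0184  0.0682] tipF [-0.1201  0.0485  0.0683] ty [-0.957 -0.289] yawF 20.0 f [ 0.4 -0.8 -1.5] g 0.0203 j [-0.05  0.46  2.19  0.    0.49 -1.91]
side bar F ((-0.01379020418971777, -0.004447527229785919), (0.16717411577701569, 0.028296975418925285), 89.73298645019531) [[-0.028300000354647636, -0.08799999952316284], [-0.0, -0.08810000121593475], [0.000699999975040555, 0.07909999787807465], [-0.027499999850988388, 0.07919999957084656]]
  stop -0.08 39 z95 0.0829 y [0.0682 0.0713 0.0781] xmin -0.076
  stop -0.06 52 z95 0.0835 y [0.0689 0.0714 0.0797] xmin -0.0598
  stop -0.04 62 z95 0.086 y [0.0609 0.0712 0.0881] xmin -0.039
  stop -0.02 122 z95 0.0885 y [0.058  0.0622 0.0863] xmin -0.0199
  fence front -0.19 0.0015
  fence front -0.1 0.0023
  fence front -0.03 0.0028
  fence front 0.1 0.0019
scene bar F ((-0.01559077762067318, -0.013353768736124039), (0.03825162723660469, 0.11499282717704773), 0.40826502442359924) [[-0.035100001841783524, 0.04399999976158142], [-0.034299999475479126, -0.07100000232458115], [0.0038999998942017555, -0.07069999724626541], [0.003100000089034438, 0.04430000111460686]]
  stop -0.08 26 z95 0.0872 y [0.0721 0.0781 0.0826] xmin -0.0766
  stop -0.06 26 z95 0.0865 y [0.0716 0.0787 0.0822] xmin -0.0593
  stop -0.04 32 z95 0.0882 y [0.0663 0.0791 0.0833] xmin -0.0398
  stop -0.02 78 z95 0.091 y [0.0628 0.0819 0.0939] xmin -0.02
  fence front -0.1 0.0022
  fence front -0.03 0.0013
  fence front 0.1 0.0028
```

Bar flush and gauged, stop still down. Now advance under the tab and lift.

Emit:
apply_moves(
  moves=[
    [[1,0,-0.06,0,0],[1,0,-0.12,0,0],[1,0,-0.158,0,0],[1,0,-0.158,0,0],[1,-0.03,-0.158,0,0],[1,-0.06,-0.158,0,0],[1,-0.09,-0.158,0,0],[1,-0.115,-0.158,0,0],[1,-0.115,-0.158,0,0]],
  ],
)

```text
t: 19.3
ee_pos: [0.4856, 0.0157, 0.1267]
ee_rot: [0.568, -0.421, -0.568, -0.421]
force: [-0.5, 0.5, -1.3]
grip_width: 0.0202
```

```bash
python3 - <<'E'
from h import *
st();snap("s11",{"side":(310,200,410,310),"scene":(290,140,390,240)})
E
```

```text
t19.30 tcp [0.4856 0.0157 0.1267] F [-0.1292  0.0456  0.1267] tipF [-0.0465  0.0758  0.1268] ty [-0.957 -0.291] yawF 20.1 f [-0.5  0.5 -1.3] g 0.0202 j [ 0.01  0.41  2.01 -0.    0.71 -1.86]
```

View pics/s11.png

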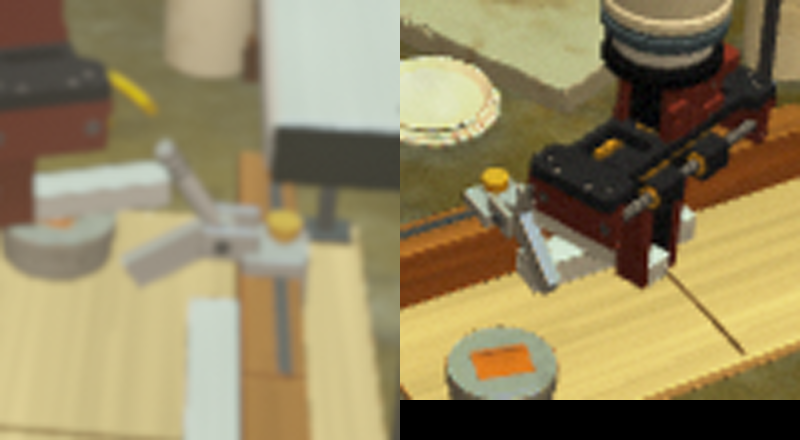

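The tab is at about 60° and rising on the stick's end, and the bar hasn't moved. Continue forward.

Emit:
apply_moves(
  moves=[
    [[1,-0.01,-0.012,-0.004,0],[1,-0.012,-0.024,-0.009,0],[1,-0.012,-0.036,-0.013,0],[1,-0.012,-0.046,-0.017,0],[1,-0.012,-0.05,-0.018,0],[1,-0.012,-0.05,-0.018,0]],
  ],
)

```text
t: 20.0
ee_pos: [0.5129, 0.0146, 0.1315]
ee_rot: [0.568, -0.421, -0.568, -0.421]
force: [-0.5, -0.9, -1.6]
grip_width: 0.0201
```

Emit:
apply_moves(
  moves=[
    [[1,0,-0.004,-0.001,0],[1,0,-0.007,-0.003,0],[1,0,-0.007,-0.003,0]],
  ],
)

```text
t: 20.3
ee_pos: [0.5162, 0.0142, 0.1317]
ee_rot: [-0.568, 0.421, 0.568, 0.421]
force: [-2.6, 0.8, 0.0]
grip_width: 0.0204
```

```bash
python3 - <<'E'
from h import *
st()
E
```

```text
t20.30 tcp [0.5162 0.0142 0.1317] F [-0.0985  0.0458  0.1317] tipF [-0.0159  0.0761  0.1317] ty [-0.956 -0.292] yawF 20.2 f [-2.6  0.8  0. ] g 0.0204 j [ 0.    0.44  1.94  0.    0.76 -1.86]
```

Emit:
apply_moves(
  moves=[
    [[1,0,-0.003,-0.001,0],[1,0,-0.005,-0.002,0],[1,0,-0.005,-0.002,0]],
  ],
)

```text
t: 20.6
ee_pos: [0.5181, 0.014, 0.1315]
ee_rot: [-0.568, 0.421, 0.569, 0.42]
force: [-4.8, 0.0, 0.9]
grip_width: 0.0205
```

Emit:
apply_moves(
  moves=[
    [[1,0,-0.003,-0.001,0],[1,0,-0.004,-0.0015,0],[1,0,-0.004,-0.0015,0]],
  ],
)

```text
t: 20.9
ee_pos: [0.5186, 0.0138, 0.1311]
ee_rot: [-0.567, 0.422, 0.57, 0.42]
force: [-10.2, -1.2, 4.1]
grip_width: 0.0201
```

Emit:
apply_moves(
  moves=[
    [[1,0,0.01,0.004,0],[1,0,0.05,0.018,0],[1,0,0.13,0.048,0],[1,-0.03,0.21,0.077,0],[1,-0.12,0.26,0.095,0],[1,-0.2,0.28,0.1,0],[1,-0.24,0.28,0.1,0],[1,-0.24,0.28,0.1,0]],
  ],
)

```text
t: 21.7
ee_pos: [0.375, 0.0209, 0.2549]
ee_rot: [0.571, -0.419, -0.566, -0.423]
force: [-0.3, -0.2, -0.2]
grip_width: 0.0203
```

```bash
python3 - <<'E'
from h import *
st();snap("s12",{"side":(270,190,430,350),"scene":(260,130,430,270)});bar("s12")
E
```

```text
t21.70 tcp [0.375  0.0209 0.2549] F [-0.2399  0.0446  0.2549] tipF [-0.1573  0.0749  0.2557] ty [-0.956 -0.292] yawF 20.2 f [-0.3 -0.2 -0.2] g 0.0203 j [ 0.02  0.03  2.14  0.    0.97 -1.84]
side bar F ((-0.01377203967422247, -0.011788435280323029), (0.15819984674453735, 0.028192223981022835), 89.73298645019531) [[-0.028200000524520874, -0.09080000221729279], [-0.0, -0.09099999815225601], [0.000699999975040555, 0.06719999760389328], [-0.027499999850988388, 0.0674000009894371]]
  stop -0.08 49 z95 0.1018 y [0.0684 0.0703 0.0783] xmin -0.0717
  stop -0.06 90 z95 0.099 y [0.0682 0.0704 0.0761] xmin -0.06
  stop -0.04 99 z95 0.0965 y [0.0614 0.0701 0.077 ] xmin -0.0398
  stop -0.02 199 z95 0.1358 y [0.0589 0.0699 0.0788] xmin -0.02
  fence front -0.19 0.0015
  fence front -0.1 0.0023
  fence front -0.03 0.0029
  fence front 0.1 0.0068
scene bar F ((-0.014227498322725296, 0.0005791187286376953), (0.035326581448316574, 0.14283843338489532), 0.408264696598053) [[-0.03240000084042549, 0.07190000265836716], [-0.03139999881386757, -0.07100000232458115], [0.0038999998942017555, -0.07069999724626541], [0.002899999963119626, 0.07209999859333038]]
  stop -0.08 33 z95 0.1056 y [0.073  0.0769 0.0823] xmin -0.0709
  stop -0.06 34 z95 0.1035 y [0.075  0.0812 0.0834] xmin -0.0593
  stop -0.04 36 z95 0.0999 y [0.0724 0.0813 0.0838] xmin -0.0398
  stop -0.02 123 z95 0.1403 y [0.0656 0.0802 0.0917] xmin -0.0194
  fence front -0.1 0.0032
  fence front -0.03 0.0024
  fence front 0.1 0.0016
```

View pics/s12.png

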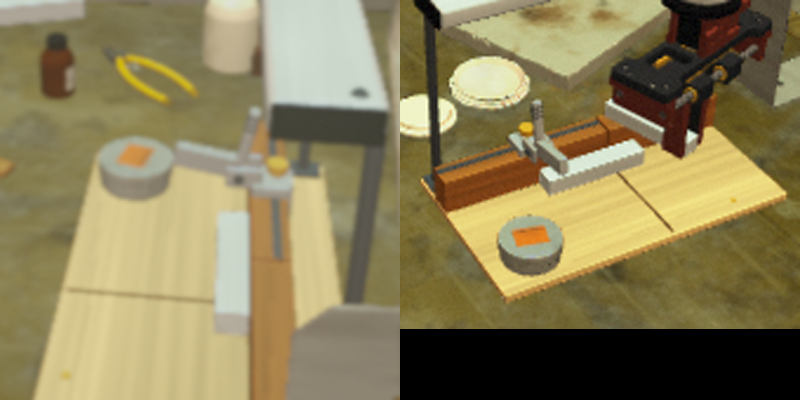

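The tab is standing and the foot points out; the bar is along the fence at (232,270) and the tin, bottle and cutters look untouched. I'll compare the stop angle with the original raised one.

```bash
python3 - <<'E'
from h import *
for n in("side","scene"):
    K,T=cam(n)
    for f in(f"{n}0.npz",f"s12_{n}.npz"):
        F=toF(pts(K,T,np.load(f)["d"]))
        b=(abs(F[...,1]-.0745)<.012)
        a=F[b&(F[...,0]>-.075)&(F[...,0]<-.025)&(F[...,2]>.07)&(F[...,2]<.115)]
        t=F[b&(abs(F[...,0])<.03)&(F[...,2]>.1)&(F[...,2]<.16)]
        print(f,"foot z(x):",np.polyfit(a[:,0],a[:,2],1).round(4),len(a),"tab x(z):",np.polyfit(t[:,2],t[:,0],1).round(4),t[:,2].max().round(4),len(t))
E
```

```text
side0.npz foot z(x): [-0.0595  0.0836] 208 tab x(z): [ 0.089  -0.0196] 0.1439 85
s12_side.npz foot z(x): [-0.1406  0.0832] 210 tab x(z): [ 0.1729 -0.0255] 0.1434 88
scene0.npz foot z(x): [0.0154 0.0912] 102 tab x(z): [ 0.0956 -0.0191] 0.1467 70
s12_scene.npz foot z(x): [-0.037   0.0925] 91 tab x(z): [ 0.2041 -0.0288] 0.1464 71
```

Emit:
apply_moves(
  moves=[
    [[1,0,0,0,0.02],[1,0,0,0,0.044],[1,0,0,0,0.068],[1,0,0,0,0.092],[1,0,0,0,0.115],[1,0,0,0,0.138],[1,0,0,0,0.162],[1,0,0,0,0.185],[1,0,0,0,0.208],[1,0,0,0,0.23]],
  ],
)

```text
t: 22.8
ee_pos: [0.372, 0.0208, 0.2498]
ee_rot: [-0.146, 0.693, 0.146, 0.691]
force: [0.6, -0.8, -0.9]
grip_width: 0.0199
```

Emit:
apply_moves(
  moves=[
    [[1,0,0,0,0.024],[1,0,0,0,0.048],[1,0,0,0,0.072],[1,0,0,0,0.096],[1,0,0,0,0.12],[1,0,0,0,0.144],[1,0,0,0,0.168],[1,0,0,0,0.192],[1,0,0,0,0.216],[1,0,0,0,0.24]],
  ],
)

```text
t: 23.8
ee_pos: [0.3721, 0.0208, 0.2498]
ee_rot: [0.364, 0.607, -0.365, 0.605]
force: [-0.2, 0.4, -1.7]
grip_width: 0.0205
```

```bash
python3 - <<'E'
from h import *
s=env.observe();M=R.from_quat(s["ee_rot"]).as_matrix();y=np.rad2deg(np.arctan2(M[1,1],M[0,1]))
dl=np.array([.3743,-.127,.0282])-s["ee_pos"]
print(s["t"],s["ee_pos"].round(4),"yaw",y,"twist",(y+8.9)/360,"shift",(M.T@dl/.5).round(4),s["joints"].round(2))
E
```

```text
23.8 [0.3721 0.0208 0.2498] yaw 27.86113863693948 twist 0.10211427399149856 shift [ 0.4433 -0.133   0.264 ] [0.02 0.03 2.14 0.   0.97 1.11]
```

The stop's tab leans back 9.8° (side view), so it's fully up. It stood at only about 5° at the start. Now the push-stick goes back where it was.

Emit:
apply_moves(
  moves=[
    [[1,0,-0.04,0.08,0.024],[1,0,-0.08,0.16,0.048],[1,0,-0.133,0.264,0.072],[1,0.06,-0.133,0.264,0.102],[1,0.16,-0.133,0.264,0.102],[1,0.26,-0.133,0.264,0.102],[1,0.35,-0.133,0.264,0.102],[1,0.42,-0.133,0.264,0.102],[1,0.442,-0.133,0.264,0.102],[1,0.442,-0.133,0.264,0.102]],
  ],
)

```text
t: 24.8
ee_pos: [0.3747, -0.1264, 0.0286]
ee_rot: [-0.535, -0.463, 0.537, -0.46]
force: [-0.2, 0.9, -1.2]
grip_width: 0.0204
```

Emit:
apply_moves(
  moves=[
    [[1,0,0,0,0],[0,0,0,0,0],[-1,0,0,0,0],[-1,0,0,0,0],[-1,0,0,0,0],[-1,0,0,0,0],[-1,0,0,0,0],[-1,0,0,0,0]],
  ],
)

```text
t: 25.6
ee_pos: [0.3764, -0.127, 0.0307]
ee_rot: [0.536, 0.462, -0.536, 0.462]
force: [0.0, -0.0, -0.5]
grip_width: 0.0723
```

Emit:
apply_moves(
  moves=[
    [[-1,-0.05,0,0,0],[-1,-0.13,0,0,0],[-1,-0.22,0,0,0],[-1,-0.32,0,0,0],[-1,-0.4,0,0,0],[-1,-0.44,0,0,0],[-1,-0.44,0,0,0]],
  ],
)

```text
t: 26.3
ee_pos: [0.3779, -0.1275, 0.2535]
ee_rot: [0.537, 0.46, -0.535, 0.464]
force: [-0.2, -0.5, 0.3]
grip_width: 0.088
```

```bash
python3 - <<'E'
from h import *
s=env.observe();print(s["t"],s["ee_pos"].round(3),s["grip_width"],s["joint_velocities"].round(3))
K,T=cam("wrist");p,d=env.grab_frame("wrist");cv2.imwrite("pics/w13.png",p[:,:,::-1])
P=pts(K,T,d);m=(np.hypot(P[...,0]-.34,P[...,1]+.12)<.09)&(P[...,2]>.009)&(P[...,2]<.03)
k,l,q,_=cv2.connectedComponentsWithStats(m.astype(np.uint8));i=1+q[1:,4].argmax();print("stick",cv2.minAreaRect(P[l==i][:,:2].astype(np.float32)),np.median(P[l==i][:,2]))
snap("s13",{"side":(270,190,430,350),"scene":(240,130,430,310)});bar("s13")
E
```

```text
26.3 [ 0.378 -0.128  0.254] 0.08798202655717997 [-0.001  0.062  0.054 -0.    -0.055 -0.   ]
stick ((0.3373832702636719, -0.12142078578472137), (0.020718393847346306, 0.10346271097660065), 81.21068572998047) 0.017439867538605547
side bar F ((-0.013824413530528545, -0.01178818941116333), (0.15819984674453735, 0.028296973556280136), 89.73298645019531) [[-0.028300000354647636, -0.09080000221729279], [-0.0, -0.09099999815225601], [0.000699999975040555, 0.06719999760389328], [-0.02759999968111515, 0.0674000009894371]]
  stop -0.08 48 z95 0.1017 y [0.0687 0.0707 0.0779] xmin -0.0717
  stop -0.06 91 z95 0.0994 y [0.068  0.0705 0.0779] xmin -0.06
  stop -0.04 99 z95 0.0964 y [0.0616 0.0704 0.0775] xmin -0.0398
  stop -0.02 199 z95 0.1363 y [0.0587 0.0696 0.0789] xmin -0.0199
  fence front -0.19 0.0015
  fence front -0.1 0.0023
  fence front -0.03 0.0028
  fence front 0.1 0.0068
scene bar F ((-0.01352058444172144, 0.0005675405263900757), (0.14258676767349243, 0.03538260608911514), 89.7950439453125) [[-0.03150000050663948, -0.07069999724626541], [0.0038999998942017555, -0.07079999893903732], [0.004399999976158142, 0.07180000096559525], [-0.03099999949336052, 0.07190000265836716]]
  stop -0.08 31 z95 0.1047 y [0.0725 0.0782 0.0828] xmin -0.0712
  stop -0.06 35 z95 0.1035 y [0.0717 0.0812 0.0834] xmin -0.0592
  stop -0.04 32 z95 0.099 y [0.0736 0.0807 0.0828] xmin -0.0399
  stop -0.02 129 z95 0.14 y [0.0654 0.0802 0.0931] xmin -0.0199
  fence front -0.19 0.0013
  fence front -0.1 0.0016
  fence front -0.03 0.0017
  fence front 0.1 0.0018
```

View pics/s13.png

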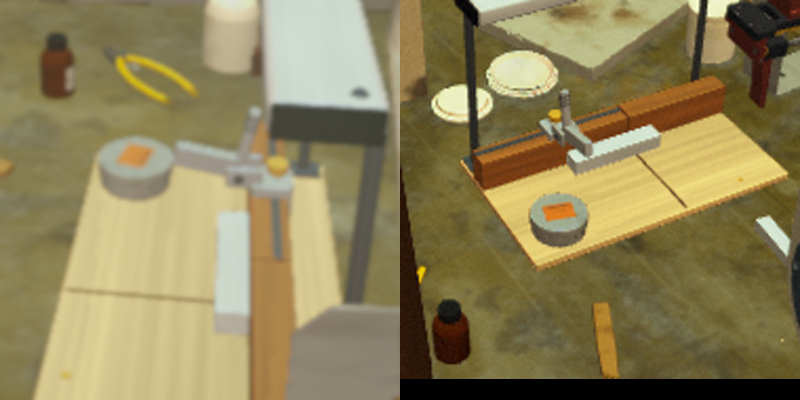

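The bar, stop and bystanders are all as wanted, and the push-stick is within 1 mm of its old place. Handing in.

```bash
python3 -c "
from workcell import env
print(env.sign_off())"
```

```text
the job is handed in; nothing more can be done
None
```

I handed the job in at about 26 s of the 72 s. The stop was flipped down, the bar set against the fence and the stop, and the stop flipped fully up again.

**Method:** The moves couldn't tilt the gripper, so it couldn't reach the stop under the lamp directly. I picked up the small look-alike bar and used it as a push-stick for the whole job. Afterwards I put it back within about 1 mm of where it lay.

**Last checks:**
- **Stop down:** before gauging, the tab was level with its top at 83 mm. A 13 N reaction showed the stop was on its end stop.
- **Bar gauged:** it seated with about 9 N against the foot. It sits flush with the fence: centre 14 mm in front, angled under 0.5°. Its measured position was unchanged after the arm put the push-stick back.
- **Stop up:** the tab leans back 9.8° by the side camera, against 10° expected, and I drove it to a 10 N end stop. The scene camera gave a rougher 11.5°.
- **Bystanders:** the tin, bottle and cutters look unmoved in the pictures; I did not measure them.

**Disagreements:**
- The two cameras differ by up to about 8 mm on positions along the fence, so I relied on the contact force for the end stop.
- When I lowered the stop, the push-stick met the foot about 7 mm earlier than I had worked out. The level tab still showed it was fully down.

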